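# Open the plug jar in the bracing block and hold its cap over it

## Robot

A 6-joint arm with a two-finger parallel gripper is mounted at the origin on the work surface. World frame = base frame: x ahead of the robot, y to its left, z up, the work surface at z = 0. Lengths are in m, angles in rad, forces in N, time in s.
With the tool pointing down it reaches from about 0.425 to 0.95 m from the base axis. Payload 14.7 kg.
Tool frame: the origin (TCP) lies on the centre line of the jaws, within the pads' length; the fingertips stand ahead of it and the grasp point (between the pads) lies 5 mm behind it (ctrl.tips_ahead is the z of the fingertips in the tool frame, in m); z points along the fingers, y is the line along which they close (so a half turn about z gives the same grasp; the last joint's range is limited). The gripper opens to 85 mm and grips with 20 to 120 N. Pads are 22 mm wide; open, the fingers measure 114 mm over their backs; the gripper's body (76 mm by 85 mm) begins 54 mm behind the grasp point. The pads swing forward as they close: fully open they stand 13 mm farther back than shut.
Start: joints at [1.138, 0.48, 1.596, -0, 1.065, -0.047], TCP at [0.245, 0.602, 0.245] pointing down, gripper open.
Joint ranges: [-2.75, 2.75], [-0.82, 2.05], [0.23, 2.67], [-1.56, 4.7], [0.09, 2.69], [-2.92, 2.92]. Speed limits (rad/s): [1.89, 1.89, 2.39, 3.01, 3.01, 3.01].

## Interface

Orientations are given as a 3x3 rotation matrix whose columns are the frame's x, y, z axes.
In Python, from plant import sensors, imaging, close_job, ctrl gives the robot as it stands. The module is installed in compiled form; this text tells all that it offers.
- The arm moves only by the tool apply_moves, never from a script. Its argument "increments" is a list that holds one entry, the list of rows, each a list of 7 numbers: the shift along the tool's x, y, z in mm, then the turn, a rotation vector about the tool's x, y, z in degrees, then the opening, from 0 (shut) to 1 (fully open). In form: [[[dx, dy, dz, wx, wy, wz, claw], ...]]. A call has 1 to 10 rows; each row shifts and turns the commanded pose from where the row before left it, along the tool's axes as they then stand; what a row does not reach is not made up. A row lasts 1/8 s, in which the tool goes at most 62.5 mm and 10.7 degrees, less where a joint would pass 70% of its speed; a pose out of reach is approached as far as the arm can. A call with a gripper value outside its range is refused whole. The fingers move at their own pace and stop on an object; "newtons" is the grip in N (left out, the last holds). Time passes only in rows, so rows that do not move let the fingers close. It gives the time, the measured TCP pose, the force, the opening and the grip force at its end, in the units of the state.
- sensors.get_state(): the state, without advancing time (a new reading comes with each control period).
- imaging.get_image(name): name is "side" or "top" or "wrist"; returns a dict with "frame" (384x512x3 uint8, red, green, blue), "mtx" (3x3 intrinsics, pixels), "k1" (the pictures are not rectified: a ray, as slopes to the right and down, at radius r is drawn at 1 + k1 r^2 times it, then the intrinsics apply), "extrinsics" (4x4, takes a point from camera to world coordinates). Camera axes: x right, y down, z forward; pixel columns grow to the right and rows downward; lengths in m; the calibration is good to about 2 mm. A picture is of the moment at which its call begins. There is no depth.
- close_job(): hands the job in; it is judged then, once.
The state is a dict: "t": time; "qpos": joint angles; "qd": joint speeds; "joint_torque": joint torques, N m; "ee_pos": TCP position; "orientation": TCP orientation; "wrist_force": force on the tool from outside, world axes, zero at the start; "torque": the same for the moment, N m; "opening": finger opening in m; "grip_force": force on a finger pad.
Only numpy, scipy, OpenCV 4.12 (cv2) and the standard library are available. Lean on these libraries where they do the work, as an engineer would, in place of code of your own. Each camera call takes 0.05 s, during which the arm holds its last target. There are 200 camera calls.

## Task

Stand the square glass jar, cap still on, in the square recess of the plywood block so that the block keeps it from turning. Then unscrew its tight cap anticlockwise until it comes free, lift it off and finish while holding it level, two to three centimetres above the open mouth; the jar stays seated in the block. Keep the jar upright throughout and leave the other things on the bench where they are.

Things in the scene. Friction and masses are not known exactly. Their poses are not given: they have to be found in the camera images.
- jar: Square glass jar of wooden dowel plugs, loose, about 0.33 kg. Body 60 x 60 mm, 75 mm tall (its lowest 5 mm only 56 x 56), then a round neck 45 mm across. Origin at the centre of its underside, z up, x and y square to its sides. 111 mm tall with its cap on. 10 mm of bare neck show between shoulder and cap. It can be lifted and carried by the cap, which is locked on.
- jar_mouth (a point): Centre of the jar's mouth, 105 mm above the jar's underside: the top of the rubber sealing ring on the rim while the jar is shut. With the cap off the springy ring stands 4 mm higher.
- cap: The square jar's black round twist-off cap, 50 g, 62 mm across (ribs add 1 mm a side), 26 mm tall, closed on top. Origin at the centre of its LOWER edge, z up; shut, that is 85 mm above the jar's underside. Held from above with the fingertips no lower than this edge, the grip clears the jar's shoulder.
- cap_top (a point): Centre of the cap's top. The cap is tight: 0.3 to 0.6 N m to turn, as the springy ring pushes it up with about 30 N. It opens anticlockwise seen from above: turned relative to the jar from its start, its three lugs part from the neck's after 35 to 50 degrees and meet a stop at about 80, so turn 65; it then pushes up with 15 N, rises 3 mm if let, and lifts straight off. Clockwise it stays locked.
- brace: Plywood bracing block screwed to the bench, 130 x 130 x 30 mm, with a square recess in the middle of its top, 64 x 64 mm, 24 mm deep, square to the block's sides. A jar standing in it has about 4 degrees of turning play either way. Origin at the centre of its underside, z up, x and y square to its sides.
- brace_seat (a point): Centre of the floor of the recess, 6 mm above the bench, 24 mm below the block's top. The seated jar's underside rests here.
- round_jar: bystander: round closed glass jar with a round screwed-on lid, 74 mm across, 110 mm tall; origin at the centre of its underside
- wrench: bystander: steel wrench lying flat, 190 mm long; origin at the middle of its underside
- glue_bottle: bystander: white round bottle, 60 mm across, 190 mm tall; origin at the centre of its underside
- push_block: bystander: wooden push block 220 x 85 mm with a looped wooden handle, about 85 mm tall; origin at the centre of its underside
- stop_board: bystander: light wooden board 160 x 120 x 18 mm with two black toggle handles, 60 mm tall; origin at the centre of its underside
- brush: bystander: bench brush lying flat; origin at the middle of its underside
- screw_tray: bystander: open steel tray of brass screws, 130 x 100 x 35 mm; origin at the centre of its underside
There are look-alikes about, which are no part of the job. Of the things like the cap, leave any that is turquoise; of the rest the larger one is meant. Leave any yellow look-alike of the jar alone.

How it is judged:
By the outcome, as a careful person would: the job done as asked, in the order asked, and still so for the second after the job is handed in, while the arm keeps its last pose, push and grip.
It also fails if it takes over 48 s, if anything falls off the work surface, if the arm or the gripper's body presses on something with over 40 N, if the wrist force passes 120 N, or if a joint passes its speed limit or range.

## Working session

There is one attempt and no reset: what is moved stays moved. The work goes in short steps, Python scripts to look and compute and a tool call to move; the robot and the scene stay as the last step left them, time stands still between calls to the robot, and variables do not carry over. Pictures are saved under pics/ and viewed, at most 10 in all, crops included, and the job is handed in when it is done.

Besides the shell and the picture viewer there is one more tool, called after ">>>" as a command line: name --argument value ..., lists and objects as JSON in quotes. apply_moves: Moves the arm, as the interface text tells. Its arguments: {"type":"object","properties":{"increments":{"type":"array"},"newtons":{"type":"number"}},"required":["increments"]}

```bash
mkdir -p pics; cat > h.py <<'E'
import numpy as np, cv2
from plant import sensors, imaging, close_job, ctrl
def grab(n,tag):
    d=imaging.get_image(n); cv2.imwrite(f'pics/{tag}.png',cv2.cvtColor(d['frame'],cv2.COLOR_RGB2BGR)); np.savez(f'pics/{tag}.npz',**d); return d
def load(tag): return dict(np.load(f'pics/{tag}.npz'))
def ray(d,u,v):
    K=d['mtx'];k=float(d['k1']); p=np.array([(u-K[0,2])/K[0,0],(v-K[1,2])/K[1,1]]); s=p.copy()
    for _ in range(20): s=p/(1+k*(s@s))
    T=d['extrinsics']; return T[:3,3],T[:3,:3]@np.array([s[0],s[1],1])
def onz(d,u,v,z):
    o,r=ray(d,u,v); return o+r*(z-o[2])/r[2]
def proj(d,P):
    T=d['extrinsics'];c=T[:3,:3].T@(np.asarray(P)-T[:3,3]); s=c[:2]/c[2]; s=s*(1+float(d['k1'])*(s@s)); K=d['mtx']
    return np.array([K[0,0]*s[0]+K[0,2],K[1,1]*s[1]+K[1,2]])
E
python3 - <<'E'
from h import *
for n in ('top','side'):
    d=grab(n,n+'0'); print(n,d['mtx'].round(1).tolist(),d['k1'],d['extrinsics'].round(3).tolist())
a=cv2.imread('pics/top0.png')
cv2.imwrite('pics/top0b.png',cv2.resize(a,(800,600)))
s=sensors.get_state();print(ctrl.tips_ahead,{k:np.round(v,3).tolist() for k,v in s.items()})
E
```

```text
top [[454.0, 0.0, 261.3], [0.0, 454.0, 196.0], [0.0, 0.0, 1.0]] 0.013709802765003627 [[0.026, -0.994, 0.104, 0.392], [-1.0, -0.025, 0.006, -0.016], [-0.004, -0.104, -0.995, 1.272], [0.0, 0.0, 0.0, 1.0]]
side [[463.1, 0.0, 263.5], [0.0, 463.1, 194.3], [0.0, 0.0, 1.0]] -0.10460303305176633 [[0.835, -0.258, 0.486, -0.208], [-0.549, -0.427, 0.718, -1.093], [0.022, -0.867, -0.498, 0.845], [0.0, 0.0, 0.0, 1.0]]
0.014 {'t': 0.1, 'qpos': [1.138, 0.481, 1.597, 0.0, 1.065, -0.047], 'qd': [0.0, -0.002, -0.003, 0.0, -0.001, 0.0], 'joint_torque': [0.001, -95.227, -43.104, -0.0, 0.005, -0.0], 'ee_pos': [0.244, 0.602, 0.245], 'orientation': [[-0.927, 0.376, -0.001], [0.376, 0.927, -0.001], [0.0, -0.001, -1.0]], 'wrist_force': [0.436, -0.316, -0.381], 'torque': [-0.014, -0.0, -0.019], 'grip_force': 0.0, 'opening': 0.085}
```

View pics/top0b.png

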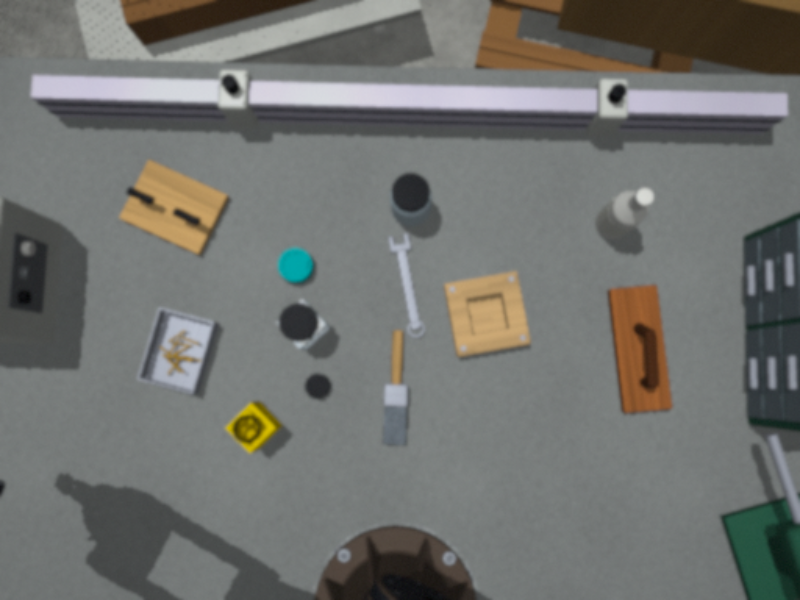

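View pics/side0.png

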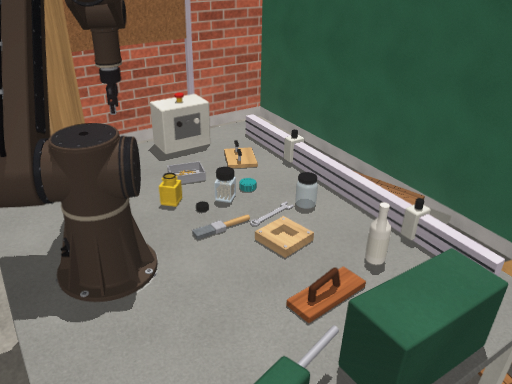

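The top view (800 px scale) shows the black-capped square jar at about (300,322), the brace at (487,314), a small black cap at (318,386), the turquoise cap at (296,266) and the yellow jar at (253,427). The side view agrees: jar at (226,185), brace at (284,236).

```bash
cat > m.py <<'E'
from h import *
d=load('top0'); f=d['frame']; hsv=cv2.cvtColor(f,cv2.COLOR_RGB2HSV)
m=(f.max(2)<60).astype(np.uint8); m[:, :150]=0; m[:,235:]=0; m[:180]=0; m[225:]=0
n,l,st,c=cv2.connectedComponentsWithStats(m)
for i in range(1,n):
    if st[i,4]>100:
        cs,_=cv2.findContours((l==i).astype(np.uint8),0,2); (u,v),r=cv2.minEnclosingCircle(cs[0]); print('cap',c[i],st[i],u,v,r, onz(d,*c[i],0.111), 'diam',2*r/454*1.16)
w=((hsv[...,0]>8)&(hsv[...,0]<28)&(hsv[...,1]>70)&(f.max(2)>90)).astype(np.uint8); w[:, :275]=0; w[:,350:]=0; w[:165]=0; w[235:]=0
w=cv2.morphologyEx(w,cv2.MORPH_OPEN,np.ones((3,3)))
cs,_=cv2.findContours(w,0,2); q=max(cs,key=cv2.contourArea)
for zz in (0.03,):
    P=np.array([onz(d,*p[0],zz)[:2] for p in q]).astype(np.float32)*1000
    R=cv2.minAreaRect(P); print('brace',R)
E
python3 m.py; python3 - <<'E'
from h import *
a=cv2.imread('pics/top0.png')[170:245,150:250]; b=cv2.imread('pics/side0.png')[160:260,190:320]
A=cv2.resize(a,(400,300),interpolation=cv2.INTER_CUBIC);B=cv2.resize(b,(390,300),interpolation=cv2.INTER_CUBIC)
cv2.imwrite('pics/z.png',np.hstack([A,B]))
E
```

```text
cap [190.57519789 206.03957784] [180 196  22  21 379] 190.61764526367188 206.38235473632812 11.347479820251465 [0.48262294 0.17217673 0.111     ] diam 0.057987121548421575
brace ((512.5013427734375, -145.8775177001953), (131.28884887695312, 131.39418029785156), 11.39540958404541)
```

View pics/z.png

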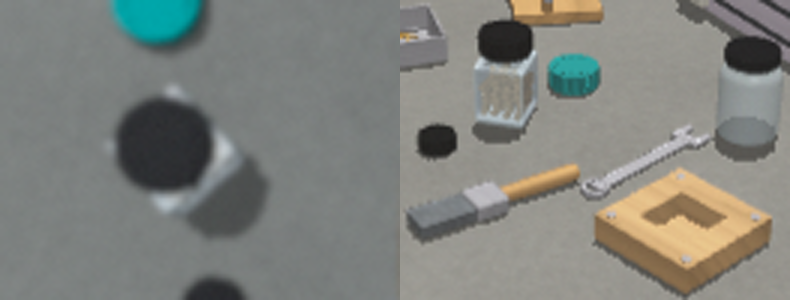

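Corners of the square shoulder are visible around the cap in the crop: (175,88), (112,147), (240,155), (165,212), so the jar is roughly diagonal to the image axes. The recess is empty.

```bash
cat >> h.py <<'E'
def delta(xyz,yaw=None):
    "tool-axis shift mm, and turn about tool z (deg) to bring tool-y yaw to given deg"
    s=sensors.get_state(); R=np.array(s['orientation']); p=np.array(s['ee_pos'])
    y=np.degrees(np.arctan2(R[1,1],R[0,1])); 
    print('pos',p.round(4),'yawy',round(y,2),'tilt z',R[:,2].round(4),'F',np.round(s['wrist_force'],1),'q',np.round(s['qpos'],3),'t',s['t'],'shift',(R.T@(np.array(xyz)-p)*1000).round(1), 'wz', None if yaw is None else round(-((yaw-y+180)%360-180),2))
E
python3 - <<'E'
from h import *
d=load('top0')
C=[onz(d,150+x/4-.375,170+y/4-.375,.075) for x,y in ((175,88),(112,147),(165,212),(240,155))]
C=np.array(C)[:,:2]; print(C.round(4),C.mean(0))
for i in range(4):
    e=C[(i+1)%4]-C[i]; print(np.linalg.norm(e),np.degrees(np.arctan2(e[1],e[0]))%90)
delta([.46,.172,.28],None)
d=imaging.get_image('wrist'); R=np.array(sensors.get_state()['orientation']);p=np.array(sensors.get_state()['ee_pos'])
T=d['extrinsics'];print('cam in tool',(R.T@(T[:3,3]-p)).round(3),(R.T@T[:3,:3]).round(2).tolist(),d['mtx'].round(0).tolist())
E
```

```text
[[0.524  0.1722]
 [0.4837 0.2122]
 [0.4416 0.1754]
 [0.4805 0.1274]] [0.4824491  0.17178791]
0.0567845541712091 45.187339672717485
0.05588050720388773 41.22063191465551
0.06174347774713658 39.01052972561532
0.06239437928779756 45.862149118335196
pos [0.2444 0.6019 0.2447] yawy 67.9 tilt z [-5.e-04 -1.e-03 -1.e+00] F [ 0.4 -0.3 -0.4] q [ 1.138  0.481  1.597  0.     1.065 -0.047] t 0.1 shift [-361.5 -317.2  -34.9] wz None
cam in tool [ 0.066  0.    -0.129] [[0.0, -0.97, -0.26], [1.0, -0.0, 0.0], [-0.0, -0.26, 0.97]] [[293.0, 0.0, 254.0], [0.0, 293.0, 196.0], [0.0, 0.0, 1.0]]
```

>>> apply_moves --increments '[[[-36, -31.7, -3.5, 0, 0, 0, 1], [-36, -31.7, -3.5, 0, 0, 0, 1], [-36, -31.7, -3.5, 0, 0, 0, 1], [-36, -31.7, -3.5, 0, 0, 0, 1], [-36, -31.7, -3.5, 0, 0, 0, 1], [-36, -31.7, -3.5, 0, 0, 0, 1], [-36, -31.7, -3.5, 0, 0, 0, 1], [-36, -31.7, -3.5, 0, 0, 0, 1], [-36, -31.7, -3.5, 0, 0, 0, 1], [-36, -31.7, -3.5, 0, 0, 0, 1]]]'

```text
t: 1.4
ee_pos: [0.4593, 0.1716, 0.2804]
orientation: [[-0.927, 0.376, 0.0], [0.376, 0.927, 0.0], [-0.0, 0.0, -1.0]]
wrist_force: [0.5, 0.5, -0.3]
opening: 0.0852
grip_force: 0.0
```

>>> apply_moves --increments '[[[0, 0, 0, 0, 0, 9.7, 1], [0, 0, 0, 0, 0, 9.7, 1], [0, 0, 0, 0, 0, 9.7, 1], [0, 0, 0, 0, 0, 9.7, 1], [0, 0, 0, 0, 0, 9.7, 1], [0, 0, 0, 0, 0, 9.7, 1], [0, 0, 0, 0, 0, 9.7, 1], [0, 0, 0, 0, 0, 0, 1]]]'

```text
t: 2.4
ee_pos: [0.4587, 0.173, 0.2802]
orientation: [[-0.001, 1.0, -0.0], [1.0, 0.001, -0.0], [-0.0, -0.0, -1.0]]
wrist_force: [-0.6, 1.1, -0.1]
opening: 0.0856
grip_force: 0.0
```

```bash
python3 - <<'E'
from h import *
delta([.4824,.172,.2],0)
d=grab('wrist','w1')
for n,P in (('cap',[.4825,.172,.111]),('brace',[.5125,-.146,.03])): print(n,proj(d,P))
E
```

```text
pos [0.4587 0.173  0.2802] yawy 0.04 tilt z [-2.e-04 -1.e-04 -1.e+00] F [-0.6  1.1 -0.1] q [ 0.299  0.217  1.91  -0.     1.015  0.298] t 2.4 shift [-1.  23.7 80.2] wz 0.04
cap [276.18992457 184.21634557]
brace [286.46608973 364.39594599]
```

View pics/w1.png

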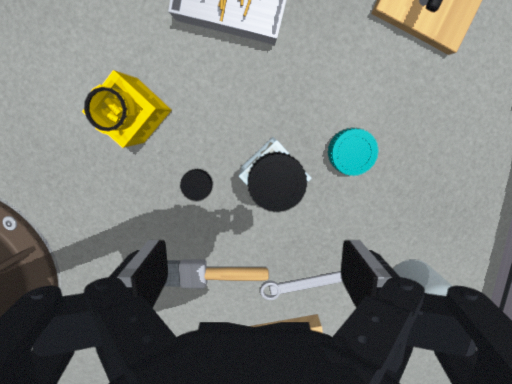

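Wrist view: cap at (277,182), shoulder corners at about (276,140) top, (240,178) left, (310,179) right.

```bash
python3 - <<'E'
from h import *
d=load('w1'); f=d['frame']
m=(f.max(2)<70).astype(np.uint8); m[:140]=0;m[225:]=0;m[:,:225]=0;m[:,320:]=0
cs,_=cv2.findContours(m,0,1); q=max(cs,key=cv2.contourArea)
print(cv2.minEnclosingCircle(q),cv2.fitEllipse(q))
(u,v),_,_=cv2.fitEllipse(q)
print(onz(d,u,v,.111),onz(d,u,v,.105))
# top face circle
P=np.array([onz(d,*p[0],.111)[:2] for p in q],np.float32)*1000; print('mec',cv2.minEnclosingCircle(P))
g=cv2.resize(f[125:225,215:335],(780,650)[:2] and (720,600),interpolation=cv2.INTER_CUBIC); cv2.imwrite('pics/w1z.png',g[...,::-1])
E
```

```text
((276.3646545410156, 181.61419677734375), 29.7313232421875) ((276.5054931640625, 181.6669464111328), (57.66708755493164, 58.069984436035156), 10.230925559997559)
[0.48277401 0.17471735 0.111     ] [0.48325082 0.1734206  0.105     ]
mec ((482.9639587402344, 174.22006225585938), 31.60374641418457)
```

View pics/w1z.png

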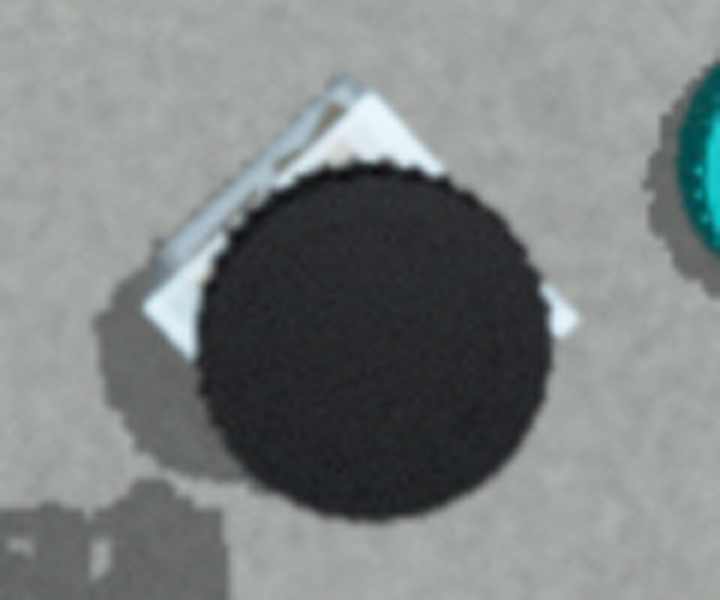

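The zoom gives the shoulder corners: left (145,308), top (368,90), right (580,322), at 6x from (215,125).

```bash
python3 - <<'E'
from h import *
d=load('w1')
C=np.array([onz(d,215+x/6-.42,125+y/6-.42,.075)[:2] for x,y in ((145,308),(368,90),(580,322))])
print(C,(C[0]+C[2])/2)
for e in (C[1]-C[0],C[2]-C[1],): print(np.linalg.norm(e),np.degrees(np.arctan2(e[1],e[0]))%90)
e=C[2]-C[0];print('diag',np.linalg.norm(e),(np.degrees(np.arctan2(e[1],e[0]))+45)%90)
delta([.4828,.1732,.165],0)
E
```

```text
[[0.44169496 0.17372649]
 [0.48401707 0.21537663]
 [0.52607397 0.17107018]] [0.48388446 0.17239834]
0.05937924251713799 44.54150842654382
0.061088815157536835 43.50792592750148
diag 0.0844208045247187 43.196883851571826
pos [0.4587 0.173  0.2802] yawy 0.22 tilt z [-2.e-04 -1.e-04 -1.e+00] F [-0.5  0.7 -0.7] q [ 0.299  0.218  1.91  -0.     1.015  0.295] t 2.45 shift [1.000e-01 2.410e+01 1.152e+02] wz 0.22
```

>>> apply_moves --increments '[[[0, 12, 30, 0, 0, 0, 1], [0, 12.3, 40, 0, 0, 0, 1], [0, 0, 40, 0, 0, 0, 1], [0, 0, 40, 0, 0, 0, 1], [0, 0, 20, 0, 0, 0, 1], [0, 0, 10, 0, 0, 0, 1], [0, 0, 0, 0, 0, 0, 1]]]'

```text
t: 3.32
ee_pos: [0.4831, 0.1731, 0.1001]
orientation: [[-0.002, 1.0, -0.001], [1.0, 0.002, -0.0], [-0.0, -0.001, -1.0]]
wrist_force: [0.3, -0.7, -0.3]
opening: 0.0851
grip_force: 0.0
```

```bash
python3 - <<'E'
from h import *
delta([.483,.173,.1],0); print(ctrl.tips_ahead)
E
```

```text
pos [0.4831 0.1731 0.1001] yawy 0.1 tilt z [-6.e-04 -2.e-04 -1.e+00] F [ 0.3 -0.7 -0.3] q [ 0.285  0.499  2.036 -0.     0.607  0.283] t 3.325 shift [-0.1 -0.1  0.1] wz 0.1
0.014
```

>>> apply_moves --increments '[[[0, 0, 0, 0, 0, 0, 0], [0, 0, 0, 0, 0, 0, 0], [0, 0, 0, 0, 0, 0, 0], [0, 0, 0, 0, 0, 0, 0], [0, 0, 0, 0, 0, 0, 0], [0, 0, 0, 0, 0, 0, 0]]]' --newtons 80

```text
t: 4.08
ee_pos: [0.4835, 0.1733, 0.1018]
orientation: [[-0.0, 1.0, 0.002], [1.0, 0.0, 0.001], [0.001, 0.002, -1.0]]
wrist_force: [-4.9, -0.7, 16.9]
opening: 0.0602
grip_force: 82.2
```

>>> apply_moves --increments '[[[0, 0, -5, 0, 0, 0, 0], [0, 0, -15, 0, 0, 0, 0], [0, 0, -25, 0, 0, 0, 0], [0, 0, -30, 0, 0, 0, 0], [0, 0, -10, 0, 0, 0, 0], [0, 0, 0, 0, 0, 0, 0]]]'

```text
t: 4.82
ee_pos: [0.4834, 0.1731, 0.1859]
orientation: [[0.0, 1.0, 0.001], [1.0, -0.0, 0.0], [0.0, 0.001, -1.0]]
wrist_force: [-0.2, 0.4, -5.4]
opening: 0.06
grip_force: 87.5
```

```bash
python3 - <<'E'
from h import *
delta([.5125,-.146,.185],-32.3)
b=grab('side','s1'); t=grab('top','t1')
T=t['frame'][150:250,150:260]; S=b['frame'][90:220,170:310]
cv2.imwrite('pics/c1.png',np.hstack([cv2.resize(T,(400,364),interpolation=2),cv2.resize(S,(392,364),interpolation=2)])[...,::-1])
E
```

```text
pos [0.4834 0.1731 0.1859] yawy -0.0 tilt z [ 1.4e-03  4.0e-04 -1.0e+00] F [-0.2  0.4 -5.4] q [ 0.285  0.366  1.969 -0.     0.805  0.285] t 4.825 shift [-319.1   29.1    0.8] wz 32.3
```

View pics/c1.png

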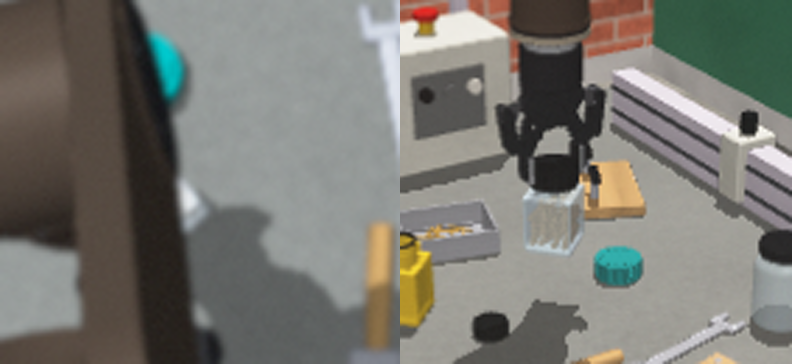

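Side crop: the jar hangs upright and clear of the bench, held by its cap. Next I move just beyond the block so the wrist camera can re-measure it.

>>> apply_moves --increments '[[[-20, -2, -10, 0, 0, 0, 0], [-42, -3, -10, 0, 0, 0, 0], [-45, -3, -10, 0, 0, 0, 0], [-45, -3, -5, 0, 0, 0, 0], [-45, -3, 0, 0, 0, 0, 0], [-45, -3, 0, 0, 0, 0, 0], [-45, -3, 0, 0, 0, 0, 0], [-45, -3, 0, 0, 0, 0, 0], [-45, -3, 0, 0, 0, 0, 0], [-36, -3, 0, 0, 0, 0, 0]]]'

```text
t: 6.18
ee_pos: [0.4529, -0.242, 0.2198]
orientation: [[0.001, 1.0, -0.001], [1.0, -0.001, 0.0], [0.0, -0.001, -1.0]]
wrist_force: [-0.2, 0.9, -4.7]
opening: 0.0596
grip_force: 87.6
```

>>> apply_moves --increments '[[[0, 0, 0, 0, 0, 8, 0], [0, 0, 0, 0, 0, 8, 0], [0, 0, 0, 0, 0, 8, 0], [0, 0, 0, 0, 0, 8.3, 0], [0, 0, 0, 0, 0, 0, 0], [0, 0, 0, 0, 0, 0, 0]]]'

```text
t: 6.92
ee_pos: [0.4537, -0.2401, 0.2201]
orientation: [[0.532, 0.847, -0.001], [0.847, -0.532, 0.0], [-0.0, -0.001, -1.0]]
wrist_force: [0.5, -0.2, -2.9]
opening: 0.0598
grip_force: 87.6
```

```bash
python3 - <<'E'
from h import *
delta([.5125,-.146,.22],-32.3)
d=grab('wrist','w2'); grab('top','t2'); print(proj(d,[.5125,-.146,.03]))
E
```

```text
pos [ 0.4537 -0.2401  0.2201] yawy -32.13 tilt z [-6.e-04  3.e-04 -1.e+00] F [ 0.5 -0.2 -2.9] q [-0.546  0.321  1.934 -0.     0.888  0.015] t 6.925 shift [111.   -0.2   0. ] wz 0.17
[253.68819461  73.19014777]
```

View pics/w2.png

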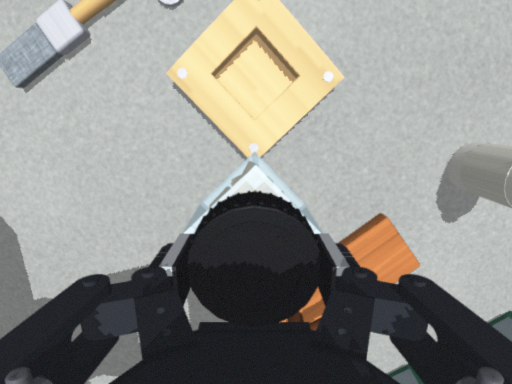

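The wrist view shows the brace fully except its top corner, with side corners at (167,73) and (343,76) and bottom at (253,160); the recess is at (256,75). The held jar's shoulder corner is at (254,163), with its edges parallel to the block's.

```bash
python3 - <<'E'
from h import *
d=load('w2'); f=d['frame']; hsv=cv2.cvtColor(f,cv2.COLOR_RGB2HSV)
w=((hsv[...,0]>10)&(hsv[...,0]<30)&(hsv[...,1]>60)&(f.max(2)>60)).astype(np.uint8); w[165:]=0; w[:,:150]=0
w=cv2.morphologyEx(w,cv2.MORPH_OPEN,np.ones((3,3)))
cs,_=cv2.findContours(w,0,1); q=max(cs,key=cv2.contourArea)[:,0]
W=lambda u,v,z=.03: onz(d,u,v,z)[:2]*1000
def line(sel,z=.03):
    P=np.array([W(*p,z) for p in sel]).astype(np.float32); vx,vy,x,y=cv2.fitLine(P,cv2.DIST_HUBER,0,.01,.01).ravel(); return np.array([x,y]),np.array([vx,vy])
def X(a,b):
    t=np.linalg.solve(np.c_[a[1],-b[1]],b[0]-a[0]); return a[0]+t[0]*a[1]
E_={}
L=q[:,0]<np.inf
sides={'bl':(q[:,0]>175)&(q[:,0]<240)&(q[:,1]>85),'br':(q[:,0]>267)&(q[:,0]<332)&(q[:,1]>87),'tl':(q[:,0]>178)&(q[:,0]<228)&(q[:,1]<65),'tr':(q[:,0]>285)&(q[:,0]<335)&(q[:,1]<65)}
ln={}
for k,s in sides.items():
    ln[k]=line(q[s]); print(k,s.sum(),np.degrees(np.arctan2(*ln[k][1][::-1]))%90)
c=[X(ln['bl'],ln['br']),X(ln['br'],ln['tr']),X(ln['tr'],ln['tl']),X(ln['tl'],ln['bl'])]
print(np.round(c,1),'centre',np.mean(c,0),[np.linalg.norm(c[i]-c[i-1]) for i in range(4)])
t=load('t2'); f2=t['frame']
# jar shoulder: bright pixels near (254,165)
g=f[150:240,180:330].astype(int); g=np.kron(f[150:235,185:325],np.ones((1,1,1),np.uint8))
cv2.imwrite('pics/w2z.png',cv2.resize(g,(770,468),interpolation=cv2.INTER_CUBIC)[...,::-1])
E
```

```text
bl 64 11.914986
br 65 11.5752735
tl 54 11.656346
tr 56 11.646942
[[ 462.9 -224. ]
 [ 589.4 -198.1]
 [ 563.2  -71.1]
 [ 436.2  -97.3]] centre [ 512.9281  -147.63031] [np.float32(129.43826), np.float32(129.1444), np.float32(129.61967), np.float32(129.74983)]
```

View pics/w2z.png

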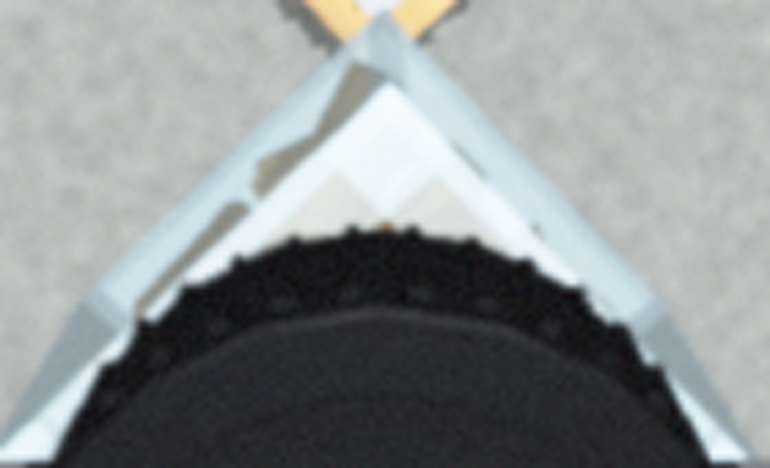

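In the zoom (5.5x from (185,150)) the shoulder corner is at (390,82), with edges running to about (0,440) and (750,460). The lower outline corners are at (378,15), (95,300) and (655,305).

```bash
python3 - <<'E'
from h import *
d=load('w2'); z0=.2201-.1015
for z,pts in ((z0+.075,((10,435),(390,82),(745,460))),(z0+.0025,((95,300),(378,15),(655,305)))):
    C=np.array([onz(d,185+x/5.5-.4,150+y/5.5-.4,z)[:2]*1000 for x,y in pts])
    print(C.round(1).tolist(),'mid',(C[0]+C[2])/2)
    for e in (C[1]-C[0],C[2]-C[1]): print(np.linalg.norm(e),np.degrees(np.arctan2(e[1],e[0]))%90)
    e=C[2]-C[0];print('diag',np.linalg.norm(e),(np.degrees(np.arctan2(e[1],e[0]))+45)%90)
delta([.5129,-.1476,.15],-32.3)
E
```

```text
[[424.2, -215.2], [476.9, -205.0], [487.2, -257.9]] mid [ 455.69004231 -236.54200871]
53.64608167758423 10.941054038743621
53.94703496780759 10.996894835811233
diag 76.11718446023939 10.808866506856745
[[417.1, -219.0], [474.8, -205.8], [486.8, -263.6]] mid [ 451.92048324 -241.32116232]
59.21963280542067 12.918454266674619
59.1179268262377 11.694012997487405
diag 82.7784488323218 12.356540607553093
pos [ 0.4539 -0.24    0.2202] yawy -32.18 tilt z [-3.e-04  2.e-04 -1.e+00] F [-0.9  0.  -3.9] q [-0.545  0.321  1.933  0.     0.888  0.016] t 7.025 shift [109.6   0.8  70.2] wz 0.12
```

>>> apply_moves --increments '[[[25, 0.2, 0, 0, 0, 0, 0], [35, 0.2, 0, 0, 0, 0, 0], [35, 0.2, 0, 0, 0, 0, 0], [15.4, 0.1, 20, 0, 0, 0, 0], [0, 0, 30, 0, 0, 0, 0], [0, 0, 25, 0, 0, 0, 0], [0, 0, 8, 0, 0, 0, 0], [0, 0, 0, 0, 0, 0, 0]]]'

```text
t: 8.02
ee_pos: [0.5136, -0.147, 0.1373]
orientation: [[0.534, 0.846, -0.001], [0.846, -0.534, 0.0], [-0.0, -0.001, -1.0]]
wrist_force: [0.3, -0.2, -3.5]
opening: 0.0603
grip_force: 87.9
```

>>> apply_moves --increments '[[[0, 0, 3, 0, 0, 0, 0], [0, 0, 3, 0, 0, 0, 0], [0, 0, 2, 0, 0, 0, 0], [0, 0, 0, 0, 0, 0, 0]]]'

```text
t: 8.52
ee_pos: [0.5137, -0.147, 0.1293]
orientation: [[0.534, 0.845, -0.0], [0.845, -0.534, 0.0], [-0.0, -0.0, -1.0]]
wrist_force: [0.2, 0.8, -5.1]
opening: 0.0597
grip_force: 87.9
```

>>> apply_moves --increments '[[[0, 0, 2, 0, 0, 0, 0], [0, 0, 2, 0, 0, 0, 0], [0, 0, 2, 0, 0, 0, 0], [0, 0, 0, 0, 0, 0, 0]]]'

```text
t: 9.02
ee_pos: [0.5136, -0.147, 0.1231]
orientation: [[0.534, 0.845, -0.0], [0.845, -0.534, 0.0], [-0.0, -0.0, -1.0]]
wrist_force: [0.4, -1.0, -4.4]
opening: 0.0597
grip_force: 87.9
```

>>> apply_moves --increments '[[[0, 0, 3, 0, 0, 0, 0], [0, 0, 3, 0, 0, 0, 0], [0, 0, 3, 0, 0, 0, 0], [0, 0, 0, 0, 0, 0, 0]]]'

```text
t: 9.52
ee_pos: [0.5135, -0.1469, 0.114]
orientation: [[0.534, 0.845, -0.001], [0.845, -0.534, 0.0], [-0.0, -0.001, -1.0]]
wrist_force: [-0.9, -0.5, -4.1]
opening: 0.0598
grip_force: 87.9
```

>>> apply_moves --increments '[[[0, 0, 2.5, 0, 0, 0, 0], [0, 0, 2, 0, 0, 0, 0], [0, 0, 1, 0, 0, 0, 0], [0, 0, 0, 0, 0, 0, 0]]]'

```text
t: 10.02
ee_pos: [0.5136, -0.147, 0.1087]
orientation: [[0.534, 0.845, -0.0], [0.845, -0.534, 0.0], [-0.0, -0.0, -1.0]]
wrist_force: [0.1, 0.1, -4.7]
opening: 0.0599
grip_force: 87.9
```

>>> apply_moves --increments '[[[0, 0, 1, 0, 0, 0, 0], [0, 0, 0, 0, 0, 0, 0]]]'

```text
t: 10.28
ee_pos: [0.5137, -0.147, 0.1081]
orientation: [[0.534, 0.845, 0.0], [0.845, -0.534, -0.0], [0.0, 0.0, -1.0]]
wrist_force: [-1.0, 1.4, 3.0]
opening: 0.0599
grip_force: 88.8
```

>>> apply_moves --increments '[[[0, 0, 0.6, 0, 0, 0, 0], [0, 0, 0, 0, 0, -4, 0], [0, 0, 0, 0, 0, -6, 0], [0, 0, 0, 0, 0, -8, 0], [0, 0, 0, 0, 0, -8, 0], [0, 0, 0, 0, 0, 0, 0]]]' --newtons 110

```text
t: 11.02
ee_pos: [0.5144, -0.1473, 0.1082]
orientation: [[0.108, 0.994, 0.002], [0.994, -0.108, -0.001], [-0.0, 0.002, -1.0]]
wrist_force: [-3.0, 0.8, 15.4]
opening: 0.0594
grip_force: 115.3
```

```bash
python3 - <<'E'
from h import *
delta([.5136,-.147,.1075],-32.3+69); print(np.round(sensors.get_state()['torque'],2))
E
```

```text
pos [ 0.5144 -0.1473  0.1082] yawy -6.17 tilt z [ 1.7e-03 -6.0e-04 -1.0e+00] F [-3.   0.8 15.4] q [-0.336  0.507  1.984 -0.     0.649 -0.228] t 11.025 shift [ 0.2 -0.8  0.7] wz -42.87
[0.13 0.38 0.12]
```

>>> apply_moves --increments '[[[0, 0, 0, 0, 0, -8, 0], [0, 0, 0, 0, 0, -8, 0], [0, 0, 0, 0, 0, -8, 0], [0, 0, 0, 0, 0, -8, 0], [0, 0, 0, 0, 0, -6, 0], [0, 0, 0, 0, 0, -4.5, 0], [0, 0, 0, 0, 0, 0, 0]]]'

```text
t: 11.9
ee_pos: [0.5138, -0.1472, 0.1086]
orientation: [[-0.592, 0.806, 0.001], [0.806, 0.592, -0.0], [-0.001, 0.0, -1.0]]
wrist_force: [-8.9, 1.4, 29.0]
opening: 0.0588
grip_force: 116.7
```

```bash
python3 - <<'E'
from h import *
delta([.5136,-.147,.1075],-32.3+69); print(np.round(sensors.get_state()['torque'],2))
s=grab('side','s3'); w=grab('wrist','w3')
S=s['frame'][150:270,220:350]
cv2.imwrite('pics/c3.png',np.hstack([cv2.resize(S,(390,360),interpolation=2),cv2.resize(w['frame'][60:330,130:390],(390,360),interpolation=2)])[...,::-1])
E
```

```text
pos [ 0.5138 -0.1472  0.1086] yawy 36.27 tilt z [ 9.e-04 -5.e-04 -1.e+00] F [-8.9  1.4 29. ] q [-0.336  0.506  1.984 -0.     0.651 -0.968] t 11.9 shift [ 0.3 -0.1  1.1] wz -0.43
[0.2  1.34 0.05]
```

View pics/c3.png

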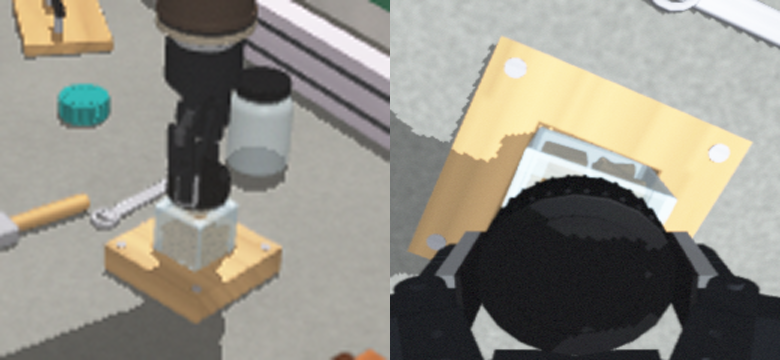

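Jar is seated square in the recess, standing low against its walls, and the cap has turned with the grip; the upward push grew to 29 N, consistent with a freed cap. Lift a little and check the load.

>>> apply_moves --increments '[[[0, 0, -2, 0, 0, 0, 0], [0, 0, -3, 0, 0, 0, 0], [0, 0, -4, 0, 0, 0, 0], [0, 0, 0, 0, 0, 0, 0]]]'

```text
t: 12.5
ee_pos: [0.5138, -0.1471, 0.1165]
orientation: [[-0.591, 0.807, 0.0], [0.807, 0.591, -0.0], [-0.0, 0.0, -1.0]]
wrist_force: [-2.9, -1.1, 3.5]
opening: 0.0592
grip_force: 118.3
```

>>> apply_moves --increments '[[[0, 0, -4, 0, 0, 0, 0], [0, 0, -8, 0, 0, 0, 0], [0, 0, -10, 0, 0, 0, 0], [0, 0, -10, 0, 0, 0, 0], [0, 0, -6, 0, 0, 0, 0], [0, 0, 0, 0, 0, 0, 0], [0, 0, 0, 0, 0, 0, 0]]]'

```text
t: 13.38
ee_pos: [0.5136, -0.147, 0.154]
orientation: [[-0.591, 0.807, -0.0], [0.807, 0.591, 0.0], [0.0, -0.0, -1.0]]
wrist_force: [-0.1, -0.5, -0.7]
opening: 0.0589
grip_force: 118.0
```

```bash
python3 - <<'E'
from h import *
delta([.5138,-.147,.1546])
s=grab('side','s4'); w=grab('wrist','w4')
for z in (.111,.115,.1375,.1635): print(z,proj(s,[.5138,-.147,z]))
S=s['frame'][160:260,220:340]
cv2.imwrite('pics/c4.png',np.hstack([cv2.resize(S,(480,400),interpolation=2),cv2.resize(w['frame'][60:330,130:390],(310,400),interpolation=2)])[...,::-1])
E
```

```text
pos [ 0.5136 -0.147   0.154 ] yawy 36.2 tilt z [-2.e-04  0.e+00 -1.e+00] F [-0.1 -0.5 -0.7] q [-0.335  0.437  1.951 -0.     0.754 -0.967] t 13.375 shift [-0.2  0.2 -0.6] wz None
0.111 [285.85440681 209.50892939]
0.115 [285.91620091 208.379571  ]
0.1375 [286.26660912 201.96542823]
0.1635 [286.67753253 194.42172044]
```

View pics/c4.png

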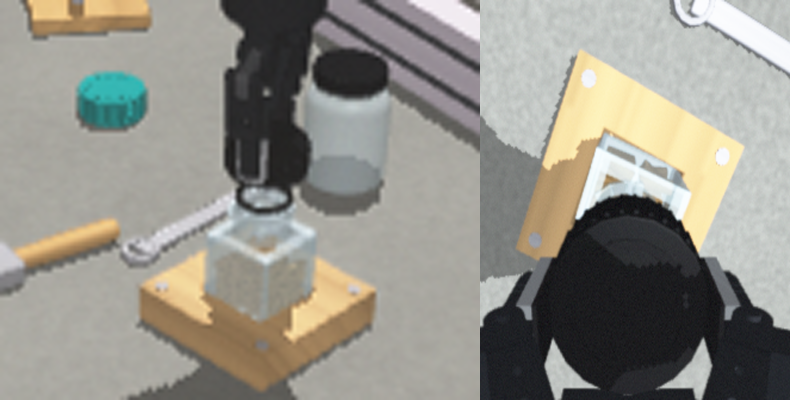

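The open jar stands seated and upright in the block. Its ring is centred at crop (264,198), and the cap's lower front edge at about (270,185) matches the predicted 0.1375 m height, about 2.3–2.6 cm above the mouth and level.

```bash
python3 -c "
from h import *
print(close_job())"
```

```text
the job is handed in; nothing more can be done
None
```

The jar is standing in the block, and its unscrewed cap is held level about 2.5 cm above the open mouth; I handed the job in at about 13.5 s, and no verdict came back.

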